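# Set out the gauging pieces round two jig plates

### The arm

A 6-joint arm with a two-finger parallel gripper is mounted at the origin on a cart in front of the work surface, level with it; the furniture and walls round the work are solid. World frame = base frame: x ahead of the robot, y to its left, z up, the work surface at z = 0. Lengths are in mm, angles in degrees, forces in N, time in s.
With the tool pointing down it reaches from about 350 to 950 mm from the base axis. Payload 17.4 kg.
Tool frame: the origin (TCP) lies midway between the tips of the shut fingers; the grasp point (between the pads) lies 19 mm behind it; z points along the fingers, y is the line along which they close (so a half turn about z gives the same grasp; the last joint's range is limited). The gripper opens to 93 mm and grips with 3 to 60 N. Pads are 15 mm wide; open, the fingers measure 128 mm over their backs; the gripper's body (75 mm by 188 mm) begins 65 mm behind the grasp point.
Start: joints at [71.746, 6.646, 82.598, -0, 90.757, -2.166], TCP at [187.067, 648.566, 218.646] pointing down, gripper open.
Joint ranges: [-162.19, 162.19], [-47.58, 125.68], [4.15, 143.07], [-65.23, 245.23], [0.69, 171.88], [-170.13, 170.13]. Speed limits (degrees/s): [108.29, 108.29, 127.2, 180, 180, 180].

### API

Orientations are given as a 3x3 rotation matrix whose columns are the frame's x, y, z axes.
In Python, from bench import r gives the robot as it stands.
- The arm moves only by the tool jog_arm, never from a script. Its argument "plan" is a list of rows, each a list of 7 numbers: the turn, a rotation vector about the world's x, y, z in rad, then the shift along the world's x, y, z in cm, then the finger opening in cm, from 0 to 9.3. A call has 1 to 12 rows; each row shifts and turns the commanded pose from where the row before left it; what a row does not reach is not made up. A row lasts 1/10 s, in which the tool goes at most 50 mm and 8.59 degrees, less where a joint would pass 70% of its speed; a pose out of reach is approached as far as the arm can. A call is refused whole if a number of a shift passes 5 or a number of a turn 0.15, either way. A call with a gripper value outside its range is refused whole. The fingers move at their own pace and stop on an object; the grip force is fixed at half the most. Time passes only in rows, so rows that do not move let the fingers close. It gives the time, the measured TCP pose, the force, the opening and the grip force at its end, in the units of the state.
- r.get_state(): the state, without advancing time (a new reading comes with each control period).
- r.snapshot(name): name is "scene" or "top"; returns the picture (400x640x3 uint8, red, green, blue); there is no depth.
- r.camera_info(name): a dict with "camera_matrix" (3x3 intrinsics, pixels), "T" (4x4, takes a point from camera to world coordinates). Camera axes: x right, y up, looking along -z (the intrinsics and any distortion apply to the point x, -y, -z); pixel columns grow to the right and rows downward; lengths in mm; the calibration is good to about 2 mm. A picture is of the moment at which its call begins. camera_info takes no time and is no camera call.
- r.job_done(): hands the job in; it is judged then, once.
The state is a dict: "time_s": time; "q": joint angles; "qd": joint speeds; "joint_efforts": joint torques, N m; "ee_pos": TCP position; "tcp_rot": TCP orientation; "wrist_force": force on the tool from outside, world axes, zero at the start; "moment": the same for the moment, N m; "opening": opening from 0.0 (shut) to 1.0 (fully open); "finger_force": force on a finger pad.
Only numpy, scipy, OpenCV 4.12 (cv2) and the standard library are available. Lean on these libraries where they do the work, as an engineer would, in place of code of your own. Each camera call takes 0.05 s, during which the arm holds its last target. There are 200 camera calls.

### The job

Lay out the gauging set-up round the two jig plates: stand the gauge block flat on the bench midway between the centres of the two plates and lay the black collar flat and centred on top of it. Put the wide steel ring flat on the middle of the light plate, and stand the slim stepped bushing upright on the bench on the robot's side of the gauge block, square to the row of plates, 7 cm from the block centre to centre. Leave the small grey collar and the squat bushing where they are.

Things in the scene. Friction and masses are not known exactly. Their poses are not given: they have to be found in the camera images.
- light_plate: light-grey aluminium jig plate with four corner holes, fixed to the bench, 62 (its x) x 80 (its y) x 10 mm thick. Origin: centre of its underside; z up. Both jig plates have the same yaw and lie in one row along their y axis, centres 180 mm apart; either may be the left one. Its x axis points square to the row, away from the robot (within 0.15 rad).
- dark_plate: black jig plate with four corner holes, fixed to the bench, 55 (its x) x 70 (its y) x 8 mm thick; axes parallel to those of the light plate. Origin: centre of its underside; z up. 
- block: dark steel gauge block, 30 (its x) x 35 (its y) x 20 mm high, the only rectangular loose piece. Origin: centre of its underside; z up. 
- steel_ring: wide steel-grey ring with a large bore, the widest of the loose rings: 42 mm outside diameter, 12 mm high, lying flat. Origin: centre of its underside; z up. 
- black_collar: black collar (ring), 38 mm outside diameter, 14 mm high, lying flat; to be gripped by its outside (the bore is blind). Origin: centre of its underside; z up. 
- slim_bushing: slim grey stepped bushing (turned part with a narrower upper half), 18 mm diameter at the foot, 30 mm tall, standing upright. Origin: centre of its underside; z up. 
- small_collar: small grey collar with thick walls, 32 mm outside diameter, 12 mm high, lying flat; not needed, to be left where it is. Origin: centre of its underside; z up. 
- squat_bushing: squat grey stepped bushing, 26 mm diameter, 18 mm tall; not needed, to be left where it is. Origin: centre of its underside; z up. 
Things that resemble listed ones, but are neither listed nor needed, are in the scene too. What is shaped like the steel_ring but blue is not meant. What is shaped like the block but green is not meant.

How it is judged:
By the outcome, as a careful person would: the job done as asked, in the order asked, and still so for the second after the job is handed in, with the robot touching nothing.
It also fails if it takes over 96 s, if anything falls off the work surface, if the arm or the gripper's body presses on something with over 40 N, if the wrist force passes 120 N, or if a joint passes its speed limit or range.

## Working session

There is one attempt and no reset: what is moved stays moved. The work goes in short steps, Python scripts to look and compute and a tool call to move; the robot and the scene stay as the last step left them, time stands still between calls to the robot, and variables do not carry over. Pictures are saved under pics/ and viewed, at most 14 in all, crops included, and the job is handed in when it is done.

Besides the shell and the picture viewer there is one more tool, called as a command line: name --pt "numbers of a row" for each row, then --argument value for the rest. jog_arm: Moves the arm, as the interface text tells. Its arguments: {"type":"object","properties":{"plan":{"type":"array","items":{"type":"array","items":{"type":"number"}}}},"required":["plan"]}

```bash
mkdir -p pics; python3 - <<'E'
from bench import r
import cv2,numpy as np
for n in("top","scene"):
    im=r.snapshot(n); cv2.imwrite(f"pics/{n}0.png",im[:,:,::-1]); c=r.camera_info(n); print(n,c)
s=r.get_state();print(s)
E
```

```text
top {'camera_matrix': array([[369.57234146,   0.        , 315.19888603],
       [  0.        , 369.57234146, 204.87225227],
       [  0.        ,   0.        ,   1.        ]]), 'T': array([[ 2.42764108e-02,  9.85321947e-01, -1.68971348e-01,
         3.17384456e+02],
       [-9.99645769e-01,  2.57699923e-02,  6.65158698e-03,
        -1.07158504e+02],
       [ 1.09083450e-02,  1.68750016e-01,  9.85598519e-01,
         1.01437975e+03],
       [ 0.00000000e+00,  0.00000000e+00,  0.00000000e+00,
         1.00000000e+00]])}
scene {'camera_matrix': array([[431.7363296 ,   0.        , 314.91337742],
       [  0.        , 431.7363296 , 203.12446033],
       [  0.        ,   0.        ,   1.        ]]), 'T': array([[ 9.02873882e-01,  1.99134627e-01, -3.81004140e-01,
         1.18792555e+02],
       [-4.29132523e-01,  4.70586673e-01, -7.70969170e-01,
        -8.85227602e+02],
       [ 2.57688128e-02,  8.59589195e-01,  5.10335561e-01,
         5.47094194e+02],
       [ 0.00000000e+00,  0.00000000e+00,  0.00000000e+00,
         1.00000000e+00]])}
{'time_s': 0.1, 'q': array([ 7.17458093e+01,  6.67017705e+00,  8.26301631e+01,  1.15700821e-05,
        9.07563156e+01, -2.16490354e+00]), 'qd': array([ 0.0001165 , -0.02896265,  0.01822123,  0.04074487,  0.09464361,
       -0.04230714]), 'joint_efforts': array([ 1.50622069e-03, -7.22879362e+01, -6.23870158e+01,  7.82624446e-02,
        2.24879355e-02, -5.72822728e-05]), 'ee_pos': array([187.01037421, 648.39653491, 218.01214233]), 'tcp_rot': array([[-9.60830983e-01,  2.77134852e-01, -3.09925853e-04],
       [ 2.77135023e-01,  9.60830525e-01, -9.39004003e-04],
       [ 3.75554838e-05, -9.88115448e-04, -9.99999511e-01]]), 'wrist_force': array([-0.4262523 , -0.42588473,  0.29176159]), 'moment': array([ 0.04501807,  0.02911969, -0.00785906]), 'finger_force': 0.0, 'opening': 0.9993969641297596}
```

View pics/top0.png

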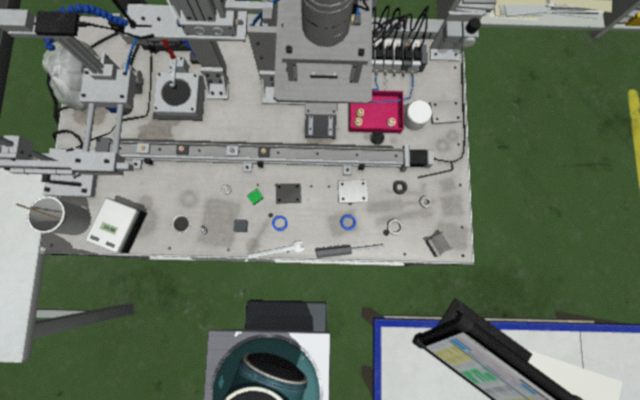

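View pics/scene0.png

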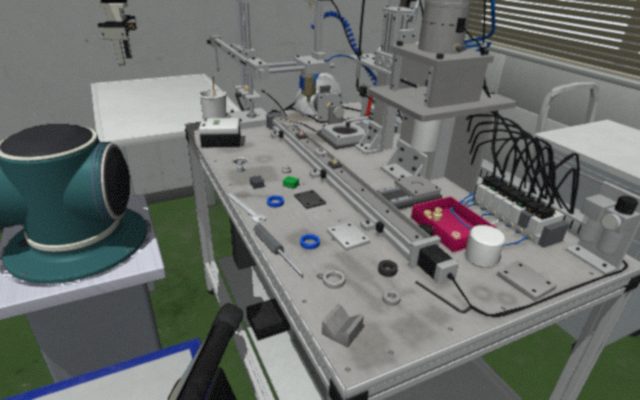

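```bash
python3 - <<'E'
import cv2
a=cv2.imread("pics/top0.png")[170:260,165:450]; b=cv2.imread("pics/scene0.png")[140:340,215:480]
cv2.imwrite("pics/c1.png",cv2.resize(a,None,fx=2.8,fy=2.8,interpolation=cv2.INTER_CUBIC))
cv2.imwrite("pics/c2.png",cv2.resize(b,None,fx=3,fy=3,interpolation=cv2.INTER_CUBIC))
E
```

```text
(no output)
```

View pics/c1.png

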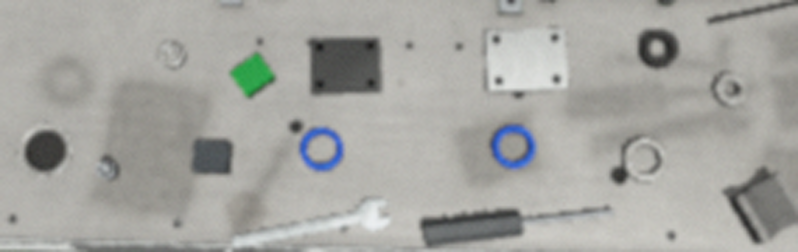

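View pics/c2.png

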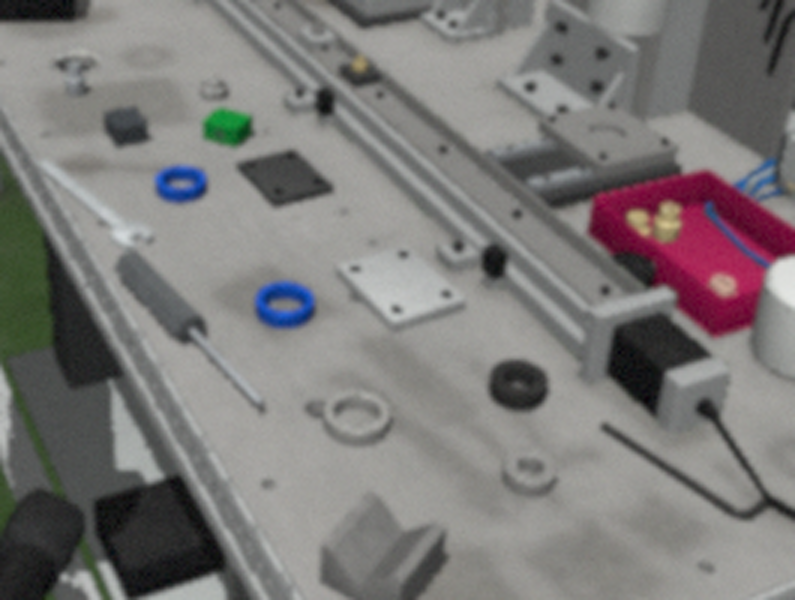

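Candidates (top view): block → dark (241,226), not the green one (255,197). Steel ring → grey (394,227), not blue (280,223)/(348,222) or the small collar (425,201). Black collar → (400,187), not the flat dark disc/hole (181,223). Slim bushing → tall one (204,230), not the squat one (227,189). Plates: dark (288,193), light (353,191). Close crops c1/c2 support these choices.

```bash
cat > h.py <<'E'
from bench import r
import cv2,numpy as np
def ray(n,uv,z):
    c=r.camera_info(n);K=c["camera_matrix"];T=c["T"]
    p=np.linalg.inv(K)@[uv[0],uv[1],1]; d=T[:3,:3]@[p[0],-p[1],-p[2]]
    return T[:3,3]+d*(z-T[2,3])/d[2]
def proj(n,P):
    c=r.camera_info(n);T=c["T"];q=T[:3,:3].T@(np.array(P)-T[:3,3]);q=c["camera_matrix"]@[q[0],-q[1],-q[2]]
    return q[:2]/q[2]
def blob(im,uv,w,thr=18):
    """segment the blob differing from local bench colour near uv; hull in px"""
    u,v=int(uv[0]),int(uv[1]); S=8
    sub=cv2.resize(im[v-w:v+w+1,u-w:u+w+1],None,fx=S,fy=S,interpolation=cv2.INTER_CUBIC).astype(float)
    bg=np.median(sub.reshape(-1,3),0) if thr>0 else 0
    b=np.concatenate([sub[:S].reshape(-1,3),sub[-S:].reshape(-1,3),sub[:,:S].reshape(-1,3),sub[:,-S:].reshape(-1,3)]);bg=np.median(b,0)
    m=(np.abs(sub-bg).max(2)>thr).astype(np.uint8)
    cs,_=cv2.findContours(m,cv2.RETR_EXTERNAL,cv2.CHAIN_APPROX_NONE)
    c=max(cs,key=cv2.contourArea)
    h=cv2.convexHull(c)[:,0].astype(float)
    return (h+.5)/S-.5+[u-w,v-w]
def meas(n,im,uv,w,z,thr=18):
    h=blob(im,uv,w,thr); P=np.array([ray(n,p,z)[:2] for p in h],np.float32)
    M=cv2.moments(P); cen=(M['m10']/M['m00'],M['m01']/M['m00'])
    return np.array(cen),cv2.minAreaRect(P),M['m00']
E
cat > m1.py <<'E'
from h import *
T=cv2.GaussianBlur(cv2.imread("pics/top0.png"),(0,0),.5);S=cv2.GaussianBlur(cv2.imread("pics/scene0.png"),(0,0),.5)
O=dict(light=((353,191),20,10,30),dark=((288,193),18,8,40),block=((241,226),11,10,40),ring=((395,227),11,6,14),black=((400,187),11,7,40),slim=((204,230),8,15,18),small=((425,201),10,6,16),squat=((227,189),9,9,16))
for k,(uv,w,z,t) in O.items():
    for n,im in(("top",T),("scene",S)):
        if n=="scene":
            uv=proj("scene",list(c)+[z]);w=int(w*1.3)
        c,rc,A=meas(n,im,uv,w,z,t); print(k,n,c.round(1),"size",np.round(rc[1],1),"ang",round(rc[2],1),"eqd",round((4*abs(A)/np.pi)**.5,1),np.round(uv,1))
E
python3 m1.py
```

```text
light top [ 527.  -218.1] size [53.5 76.9] ang 4.3 eqd 68.2 [353 191]
light scene [ 525.  -229.7] size [54.4 61.4] ang 2.2 eqd 58.2 [346.2 233.5]
dark top [521.4 -36.5] size [59.4 73.4] ang 4.7 eqd 72.5 [288 193]
dark scene [518.  -45.9] size [61.  81.4] ang 2.7 eqd 78.2 [309.1 196.7]
block top [427.6  89.5] size [41.  36.2] ang 90.0 eqd 42.1 [241 226]
block scene [425.4  86.8] size [69.2 37.6] ang 80.4 eqd 53.1 [257. 181.]
ring top [ 443.4 -327.5] size [56.3 65.1] ang 1.5 eqd 55.5 [395 227]
ring scene [ 432.2 -341.2] size [37.1 58.6] ang 50.8 eqd 45.2 [335.6 274.9]
black top [ 547.1 -348.1] size [41.7 41.6] ang 89.4 eqd 42.6 [400 187]
black scene [ 545.9 -350.9] size [55.5 39.8] ang 57.5 eqd 47.6 [387. 267.]
slim top [416.6 200.3] size [40.8 19.5] ang 4.5 eqd 26.6 [204 230]
slim scene [409.4 181.7] size [96.4 56.2] ang 69.1 eqd 76.5 [240.5 163.3]
small top [ 507.4 -411.8] size [41.6 23.3] ang 5.5 eqd 30.9 [425 201]
small scene [ 500.5 -429.9] size [20.8 33.9] ang 53.4 eqd 27.5 [388.1 293.4]
squat top [526.7 129.2] size [18.8 30.8] ang 87.5 eqd 24.0 [227 189]
squat scene [516.4  76.6] size [28.  42.4] ang 67.4 eqd 33.4 [286.1 168.9]
```

```bash
python3 - <<'E'
import cv2,numpy as np
a=cv2.imread("pics/top0.png");s=cv2.imread("pics/scene0.png")
z=lambda i,x,y,w,h,f:cv2.resize(i[y:y+h,x:x+w],None,fx=f,fy=f,interpolation=cv2.INTER_CUBIC)
A=z(a,270,176,100,32,8)
B=np.hstack([z(a,x,y,20,20,10) for x,y in((385,217),(194,220),(390,177),(231,216))])
C=np.hstack([z(s,x,y,20,20,10) for x,y in((324,268),(231,153),(377,257),(247,172))])
cv2.imwrite("pics/c3.png",np.clip(np.vstack([A,B,C[:140]])*1.2,0,255))
E
```

```text
[ WARN:0@0.088] global loadsave.cpp:1063 imwrite_ Unsupported depth image for selected encoder is fallbacked to CV_8U.
```

View pics/c3.png

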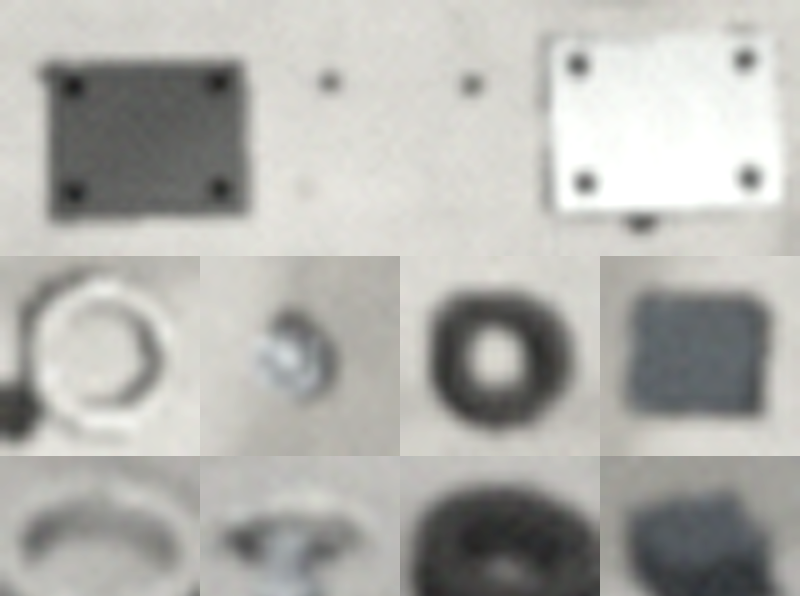

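```bash
cat > m2.py <<'E'
from h import *
px=lambda p,x,y,f:((p[0]+.5)/f-.5+x,(p[1]+.5)/f-.5+y)
L=np.array([ray("top",px(p,270,176,8),10) for p in((578,65),(744,60),(586,182),(750,178))])[:,:2]
D=np.array([ray("top",px(p,270,176,8),8) for p in((75,86),(219,82),(75,190),(220,188))])[:,:2]
for P in(L,D):
    print(P.mean(0).round(1),[round(float(np.degrees(np.arctan2(-d[0],d[1]))),1) for d in(P[0]-P[1],P[2]-P[3])],[round(float(np.degrees(np.arctan2(d[1],d[0]))),1) for d in(P[0]-P[2],P[1]-P[3])],[np.linalg.norm(P[i]-P[j]).round(1) for i,j in((0,1),(2,3),(0,2),(1,3))])
d=D.mean(0)-L.mean(0);print("row",np.linalg.norm(d),np.degrees(np.arctan2(-d[0],d[1])),"mid",(D.mean(0)+L.mean(0))/2)
T=cv2.imread("pics/top0.png")
for k,uv,w,z in(("block",(241,226),10,20),("black",(400,187),11,7),("dark",(288,193),17,6)):
    c,rc,A=meas("top",T,uv,w,z,62);print(k,c.round(1),np.round(rc[1],1),round(rc[2],1))
print("ring",ray("top",px((100,100),385,217,10),9),"slim foot",ray("top",px((98,105),194,220,10),8),"slim top",ray("top",px((88,100),194,220,10),28))
# slim: two-view of the body centre
def line(n,uv):
    o=r.camera_info(n)["T"][:3,3];d=ray(n,uv,0)-o;return o,d/np.linalg.norm(d)
o1,d1=line("top",px((93,102),194,220,10));o2,d2=line("scene",(240.2,164))
A=np.stack([d1,-d2],1);t=np.linalg.lstsq(A,o2-o1,rcond=None)[0];p,q=o1+d1*t[0],o2+d2*t[1];print("slim2v",p.round(1),q.round(1))
E
python3 m2.py
```

```text
[ 532.3 -216.9] [3.3, 2.9] [4.5, 3.0] [np.float64(58.0), np.float64(56.9), np.float64(41.5), np.float64(41.9)]
[522.5 -37.5] [3.2, 2.3] [2.3, 2.4] [np.float64(50.1), np.float64(50.1), np.float64(36.8), np.float64(37.6)]
row 179.6699950920863 3.116906171087712 mid [ 527.37119568 -127.24180026]
block [426.3  87. ] [37.4 32.8] 89.7
black [ 547.2 -348. ] [38.6 39.8] 1.5
dark [522.  -36.3] [56.1 70.4] 2.6
ring [ 435.20553166 -332.69874692    9.        ] slim foot [412.4471501  188.73039886   8.        ] slim top [411.82632739 185.60966125  28.        ]
slim2v [412.1 186.7  19.6] [411.9 186.8  19.6]
```

jog_arm --pt "0 0 0.028 1.7 -4 0 9.3" --pt "0 0 0.028 1.7 -4 0 9.3" --pt "0 0 0.028 1.7 -4 0 9.3" --pt "0 0 0.028 1.7 -4 0 9.3" --pt "0 0 0.028 1.7 -4 0 9.3" --pt "0 0 0.028 1.7 -4 0 9.3" --pt "0 0 0.028 1.7 -4 0 8" --pt "0 0 0.028 1.7 -4 -1 7" --pt "0 0 0.028 1.7 -4 -1 7" --pt "0 0 0.028 1.7 -4 -1 7" --pt "0 0 0 1.7 -4 -1 7" --pt "0 0 0 1.7 -4 -1 7"

```text
time_s: 1.3
ee_pos: [391.2, 166.9, 168.2]
tcp_rot: [[-1.0, 0.001, 0.0], [0.001, 1.0, 0.0], [-0.0, 0.0, -1.0]]
wrist_force: [0.6, 1.3, -1.3]
opening: 0.75
finger_force: 0.0
```

jog_arm --pt "0 0 0 1.7 -4 -1 7" --pt "0 0 0 1.7 -4 -1 7" --pt "0 0 0 0 0 0 7" --pt "0 0 0 0 0 0 7"

```text
time_s: 1.7
ee_pos: [425.0, 87.9, 148.3]
tcp_rot: [[-1.0, 0.003, -0.001], [0.003, 1.0, 0.0], [0.001, 0.0, -1.0]]
wrist_force: [0.1, 1.3, -0.3]
opening: 0.754
finger_force: 0.0
```

jog_arm --pt "0 0 0 0.15 -0.1 -4 6.5" --pt "0 0 0 0 0 -4 6.5" --pt "0 0 0 0 0 -3 6.5" --pt "0 0 0 0 0 -2 6.5" --pt "0 0 0 0 0 -1 6.5" --pt "0 0 0 0 0 -0.5 6.5" --pt "0 0 0 0 0 0 6.5" --pt "0 0 0 0 0 0 3" --pt "0 0 0 0 0 0 2.5" --pt "0 0 0 0 0 0 2.5" --pt "0 0 0 0 0 0 2.5" --pt "0 0 0 0 0 0 2.5"

```text
time_s: 2.9
ee_pos: [426.7, 87.6, 4.0]
tcp_rot: [[-1.0, 0.001, 0.0], [0.001, 1.0, 0.0], [-0.0, 0.0, -1.0]]
wrist_force: [-1.5, 0.5, 3.7]
opening: 0.374
finger_force: 30.0
```

jog_arm --pt "0 0 0 0 0 2 2.5" --pt "0 0 0 0 0 4 2.5" --pt "0 0 0.009 1 -2.1 0 2.5" --pt "0 0 0.009 1.5 -3.3 0 2.5" --pt "0 0 0.009 1.5 -3.3 0 2.5" --pt "0 0 0.009 1.5 -3.3 0 2.5" --pt "0 0 0.009 1.5 -3.3 0 2.5" --pt "0 0 0.009 1.5 -3.3 0 2.5" --pt "0 0 0 1 -1.9 0 2.5" --pt "0 0 0 0.6 -1 0 2.5" --pt "0 0 0 0 0 0 2.5" --pt "0 0 0 0 0 0 2.5"

```text
time_s: 4.1
ee_pos: [527.2, -126.7, 63.4]
tcp_rot: [[-0.999, -0.053, -0.001], [-0.053, 0.999, 0.0], [0.001, 0.0, -1.0]]
wrist_force: [-0.1, -0.7, -2.2]
opening: 0.374
finger_force: 30.0
```

jog_arm --pt "0 0 0 0 0 -3 2.5" --pt "0 0 0 0 -0.05 -2 2.5" --pt "0 0 0 0 0 -0.5 2.5" --pt "0 0 0 0 0 -0.3 2.5" --pt "0 0 0 0 0 -0.1 2.5" --pt "0 0 0 0 0 0 2.5" --pt "0 0 0 0 0 0 5.5" --pt "0 0 0 0 0 0 5.5" --pt "0 0 0 0 0 0 5.5"

```text
time_s: 5.0
ee_pos: [527.8, -128.0, 5.1]
tcp_rot: [[-0.999, -0.053, 0.001], [-0.053, 0.999, -0.0], [-0.001, -0.0, -1.0]]
wrist_force: [-0.0, -0.3, -0.1]
opening: 0.567
finger_force: 0.0
```

jog_arm --pt "0 0 0 0 0 2 5.5" --pt "0 0 0 0 0 4 5.5" --pt "0 0 0 0 0 4 5.5" --pt "0 0 0 0 -4 0 7" --pt "0 0 0 0 -4 0 7" --pt "0 0 0 0 -4 0 7" --pt "0 0 0 0.5 -4 0 7" --pt "0 0 0 0.5 -4 0 7" --pt "0 0 0 1 -2 0 7" --pt "0 0 0 0 0 0 7" --pt "0 0 0 0 0 0 7"

```text
time_s: 6.1
ee_pos: [547.4, -348.0, 104.3]
tcp_rot: [[-0.999, -0.053, -0.0], [-0.053, 0.999, 0.001], [0.0, 0.001, -1.0]]
wrist_force: [-0.3, 0.8, 0.5]
opening: 0.754
finger_force: 0.0
```

```bash
python3 - <<'E'
from h import *
a=r.snapshot("top")[:,:,::-1].copy();s=r.snapshot("scene")[:,:,::-1].copy();cv2.imwrite("pics/top1.png",a);cv2.imwrite("pics/scene1.png",s)
z=lambda i,x,y,w,h,f:cv2.resize(i[y:y+h,x:x+w],None,fx=f,fy=f,interpolation=cv2.INTER_CUBIC)
cv2.imwrite("pics/c4.png",np.vstack([z(a,265,160,160,60,5),z(s,260,160,160,60,5)]))
print(r.get_state()["ee_pos"],proj("top",(527.4,-127.2,20)))
c,rc,A=meas("top",a,proj("top",(527.4,-127.2,20)),9,20,62);print(c.round(1),np.round(rc[1],1),round(rc[2],1))
E
```

```text
[ 547.43132183 -347.18729986  104.66083326] [320.39701438 190.82157128]
[ 518.9 -129.7] [17.5 27.9] 3.2
```

View pics/c4.png

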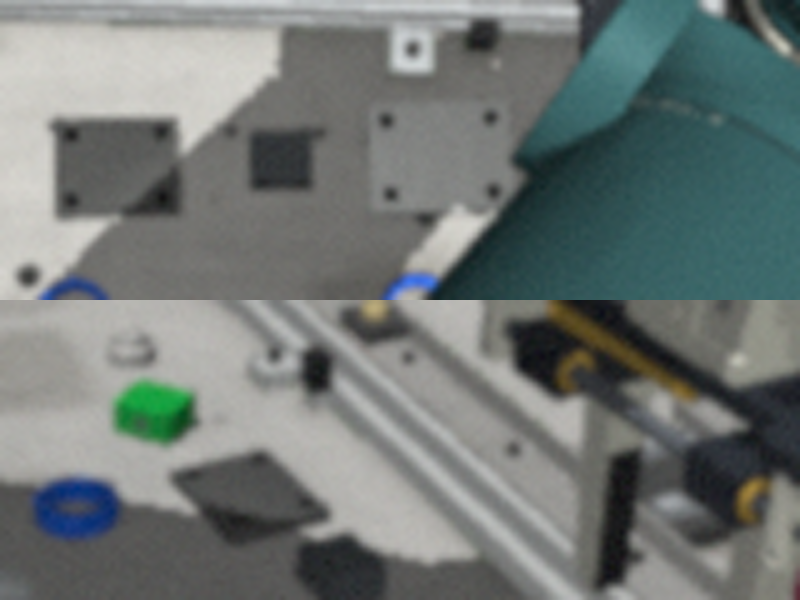

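jog_arm --pt "0 0 0 0 0 -3 6.5" --pt "0 0 0 0 0 -3 6.5" --pt "0 0 0 0 0 -2 6.5" --pt "0 0 0 0 0 -1 6.5" --pt "0 0 0 0 0 -0.7 6.5" --pt "0 0 0 0 0 -0.4 6.5" --pt "0 0 0 0 0 0 6.5" --pt "0 0 0 0 0 0 3" --pt "0 0 0 0 0 0 2.5" --pt "0 0 0 0 0 0 2.5" --pt "0 0 0 0 0 0 2.5" --pt "0 0 0 0 0 0 2.5"

```text
time_s: 7.4
ee_pos: [547.7, -348.0, 4.0]
tcp_rot: [[-0.999, -0.053, 0.0], [-0.053, 0.999, -0.0], [-0.0, -0.0, -1.0]]
wrist_force: [-0.4, -0.4, 2.1]
opening: 0.398
finger_force: 30.0
```

jog_arm --pt "0 0 0 0 0 0 2.5" --pt "0 0 0 0 0 2 2.5" --pt "0 0 0 0 0 4 2.5" --pt "0 0 0 0 0 0 2.5"

```text
time_s: 7.8
ee_pos: [549.4, -349.2, 69.0]
tcp_rot: [[-0.999, -0.053, 0.005], [-0.053, 0.999, -0.004], [-0.005, -0.004, -1.0]]
wrist_force: [-0.3, -0.8, 1.0]
opening: 0.394
finger_force: 30.0
```

```bash
python3 - <<'E'
from h import *
a=r.snapshot("top")[:,:,::-1].copy();s=r.snapshot("scene")[:,:,::-1].copy();cv2.imwrite("pics/top2.png",a);cv2.imwrite("pics/scene2.png",s)
z=lambda i,x,y,w,h,f:cv2.resize(i[y:y+h,x:x+w],None,fx=f,fy=f,interpolation=cv2.INTER_CUBIC)
cv2.imwrite("pics/c5.png",np.hstack([z(s,370,180,60,100,6),z(s,290,180,70,100,6)]))
print(r.get_state()["ee_pos"],proj("scene",(549,-349,72)))
E
```

```text
[ 547.86077615 -348.16954616   64.34957323] [391.83951042 240.1872775 ]
```

View pics/c5.png

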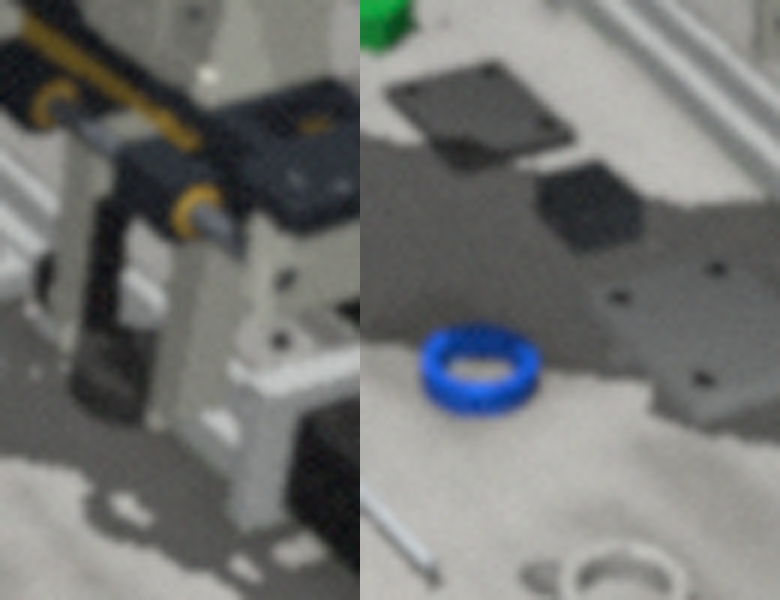

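```bash
python3 - <<'E'
from h import *
for f in("top1","top2"):
    T=cv2.imread(f"pics/{f}.png");u,v=321,191
    sub=cv2.resize(T[v-11:v+12,u-11:u+12],None,fx=8,fy=8,interpolation=cv2.INTER_CUBIC)
    g=cv2.cvtColor(sub,cv2.COLOR_BGR2GRAY); t=(np.median(g[80:110,80:110])+np.median(g[80:110,20:40]))/2
    m=(g<t).astype(np.uint8);n,lab,st,ce=cv2.connectedComponentsWithStats(cv2.morphologyEx(m,cv2.MORPH_OPEN,np.ones((25,25))))
    i=lab[92,92];x,y,w,h,A=st[i];print(f,t,w/8,h/8)
    for e in((x,y),(x+w,y+h)):pass
    c=((ce[i]+.5)/8-.5)+[u-11,v-11];print(c,ray("top",c,20)[:2],ray("top",c,14)[:2])
print(proj("top",(527.4,-127.2,20)),proj("top",(527.4,-127.2,10)))
print(r.get_state()["ee_pos"])
E
```

```text
top1 82.0 12.375 11.875
[320.76280648 191.60625547] [ 525.22577453 -128.25301995] [ 526.47987078 -128.38030241]
top2 81.0 12.375 11.625
[320.74012284 191.58240649] [ 525.29098938 -128.18925474] [ 526.54547914 -128.31615244]
[320.39701438 190.82157128] [320.30774694 191.5647313 ]
[ 547.86077615 -348.16954616   64.34957323]
```

jog_arm --pt "0 0 0 -0.2 2 0 2.5" --pt "0 0 0 -0.4 4 0 2.5" --pt "0 0 0 -0.4 4 0 2.5" --pt "0 0 0 -0.4 4 0 2.5" --pt "0 0 0 -0.4 4 0 2.5" --pt "0 0 0 -0.3 3 0 2.5" --pt "0 0 0 0 1 0 2.5" --pt "0 0 0 0 0 -2 2.5" --pt "0 0 0 0 0 0 2.5" --pt "0 0 0 0 0 0 2.5"

```text
time_s: 8.9
ee_pos: [526.1, -128.0, 43.1]
tcp_rot: [[-0.999, -0.053, -0.002], [-0.053, 0.999, 0.0], [0.002, 0.0, -1.0]]
wrist_force: [-0.5, -0.0, -1.0]
opening: 0.402
finger_force: 30.0
```

jog_arm --pt "0 0 0 0.05 0 -1 2.5" --pt "0 0 0 0 0 -0.5 2.5" --pt "0 0 0 0 0 -0.3 2.5" --pt "0 0 0 0 0 -0.1 2.5" --pt "0 0 0 0 0 0 2.5" --pt "0 0 0 0 0 0 2.5"

```text
time_s: 9.5
ee_pos: [527.2, -128.0, 24.9]
tcp_rot: [[-0.999, -0.053, 0.0], [-0.053, 0.999, -0.0], [-0.0, -0.0, -1.0]]
wrist_force: [-0.4, 0.1, -0.2]
opening: 0.399
finger_force: 30.0
```

jog_arm --pt "0 0 0 0 0 -0.05 2.5" --pt "0 0 0 0 0 0 2.5"

```text
time_s: 9.7
ee_pos: [527.1, -127.9, 24.3]
tcp_rot: [[-0.999, -0.053, 0.0], [-0.053, 0.999, -0.0], [-0.0, -0.0, -1.0]]
wrist_force: [-0.1, 0.3, -0.1]
opening: 0.4
finger_force: 30.0
```

jog_arm --pt "0 0 0 0 0 0 5.5" --pt "0 0 0 0 0 0 5.5" --pt "0 0 0 0 0 0 5.5" --pt "0 0 0 0 0 2 5.5" --pt "0 0 0 0 0 3 5.5" --pt "0 0 0 0 0 3 5.5" --pt "0 0 0 -1.8 -4 0 6.5" --pt "0 0 0 -1.8 -4 0 6.5" --pt "0 0 0 -1.8 -4 0 6.5" --pt "0 0 0 -1.8 -4 0 6.5" --pt "0 0 0 -1.3 -3 0 6.5" --pt "0 0 0 -0.7 -1.5 0 6.5"

```text
time_s: 10.9
ee_pos: [433.9, -335.0, 104.2]
tcp_rot: [[-0.999, -0.051, -0.0], [-0.051, 0.999, -0.0], [0.0, -0.0, -1.0]]
wrist_force: [0.2, 0.6, -0.0]
opening: 0.699
finger_force: 0.0
```

jog_arm --pt "0 0 0 0 0 0 6.5" --pt "0 0 0 0 0 0 6.5"

```text
time_s: 11.1
ee_pos: [435.3, -332.4, 104.0]
tcp_rot: [[-0.999, -0.053, -0.0], [-0.053, 0.999, 0.0], [-0.0, 0.0, -1.0]]
wrist_force: [-0.2, -0.1, -0.7]
opening: 0.695
finger_force: 0.0
```

```bash
python3 - <<'E'
from h import *
a=r.snapshot("top")[:,:,::-1].copy();s=r.snapshot("scene")[:,:,::-1].copy();cv2.imwrite("pics/top3.png",a);cv2.imwrite("pics/scene3.png",s)
z=lambda i,x,y,w,h,f:cv2.resize(i[y:y+h,x:x+w],None,fx=f,fy=f,interpolation=cv2.INTER_CUBIC)
cv2.imwrite("pics/c6.png",np.hstack([z(a,300,170,40,40,10),z(s,305,185,40,40,10)]))
print(r.get_state()["ee_pos"])
for z in(20,34): print(z,proj("top",(526.2,-128.1,z)),proj("scene",(526.2,-128.1,z)))
E
```

```text
[ 435.61043324 -331.93682343  104.12863775]
20 [320.71484748 191.25760436] [327.48366896 209.83277933]
34 [320.84717589 190.19841318] [327.72903919 204.68918107]
```

View pics/c6.png

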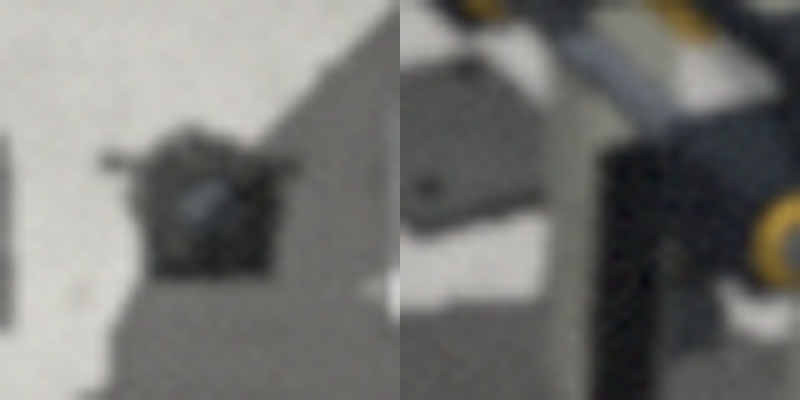

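jog_arm --pt "0 0 0 0 -0.05 -3 6.5" --pt "0 0 0 0 0 -3 6.5" --pt "0 0 0 0 0 -2 6.5" --pt "0 0 0 0 0 -1 6.5" --pt "0 0 0 0 0 -0.7 6.5" --pt "0 0 0 0 0 -0.4 6.5" --pt "0 0 0 0 0 0 6.5" --pt "0 0 0 0 0 0 3" --pt "0 0 0 0 0 0 2.5" --pt "0 0 0 0 0 0 2.5" --pt "0 0 0 0 0 0 2.5" --pt "0 0 0 0 0 0 2.5"

```text
time_s: 12.4
ee_pos: [435.2, -333.6, 3.5]
tcp_rot: [[-0.999, -0.053, 0.0], [-0.053, 0.999, -0.0], [-0.0, -0.0, -1.0]]
wrist_force: [-1.1, 0.5, 3.4]
opening: 0.443
finger_force: 30.0
```

jog_arm --pt "0 0 0 0 0 0 2.5" --pt "0 0 0 0 0 0 2.5"

```text
time_s: 12.6
ee_pos: [435.2, -333.6, 3.5]
tcp_rot: [[-0.999, -0.053, 0.0], [-0.053, 0.999, -0.0], [-0.0, -0.0, -1.0]]
wrist_force: [-1.5, 0.2, 5.9]
opening: 0.443
finger_force: 30.0
```

jog_arm --pt "0 0 0 0 0 2 2.5" --pt "0 0 0 0 0 4 2.5" --pt "0 0 0 2 2.4 0 2.5" --pt "0 0 0 3 3.6 0 2.5" --pt "0 0 0 3 3.6 0 2.5" --pt "0 0 0 1.5 1.8 0 2.5" --pt "0 0 0 0.2 0.2 -2 2.5" --pt "0 0 0 0 0 -2 2.5" --pt "0 0 0 0 0 0 2.5" --pt "0 0 0 0 0 0 2.5"

```text
time_s: 13.6
ee_pos: [531.9, -217.4, 23.3]
tcp_rot: [[-0.999, -0.053, -0.001], [-0.053, 0.999, 0.0], [0.001, 0.0, -1.0]]
wrist_force: [0.0, -0.4, 0.1]
opening: 0.443
finger_force: 30.0
```

jog_arm --pt "0 0 0 0.02 0.05 -0.5 2.5" --pt "0 0 0 0 0 -0.3 2.5" --pt "0 0 0 0 0 -0.15 2.5" --pt "0 0 0 0 0 0 2.5" --pt "0 0 0 0 0 0 2.5"

```text
time_s: 14.1
ee_pos: [532.3, -217.0, 13.8]
tcp_rot: [[-0.999, -0.053, 0.0], [-0.053, 0.999, -0.0], [-0.0, -0.0, -1.0]]
wrist_force: [0.5, 0.3, -1.1]
opening: 0.442
finger_force: 30.0
```

jog_arm --pt "0 0 0 0 0 0 5.5" --pt "0 0 0 0 0 0 5.5" --pt "0 0 0 0 0 0 5.5" --pt "0 0 0 0 0 2 5.5" --pt "0 0 0 0 0 4 5.5" --pt "0 0 0 0 0 3 5.5" --pt "0 0 0 -0.6 2 0 5.5" --pt "0 0 0 -1.2 4 0 5.5" --pt "0 0 0 -1.2 4 0 5.5" --pt "0 0 0 -1.2 4 0 5.5" --pt "0 0 0 -1.2 4 0 5.5" --pt "0 0 0 -1.2 4 0 5.5"

```text
time_s: 15.3
ee_pos: [465.1, 4.7, 103.1]
tcp_rot: [[-0.999, -0.053, -0.0], [-0.053, 0.999, 0.0], [0.0, 0.0, -1.0]]
wrist_force: [0.2, 0.2, -0.1]
opening: 0.589
finger_force: 0.0
```

jog_arm --pt "0 0 0 -1.2 4 0 5.5" --pt "0 0 0 -1.2 4 0 5.5" --pt "0 0 0 -1.2 4 0 5.5" --pt "0 0 0 -1.2 4 0 5.5" --pt "0 0 0 -0.6 2.4 0 5.5" --pt "0 0 0 0 0 0 5.5" --pt "0 0 0 0 0 0 5.5"

```text
time_s: 16.0
ee_pos: [411.8, 187.3, 103.1]
tcp_rot: [[-0.998, -0.055, -0.0], [-0.055, 0.998, -0.0], [0.0, -0.0, -1.0]]
wrist_force: [0.1, -0.6, -0.5]
opening: 0.593
finger_force: 0.0
```

```bash
python3 - <<'E'
from h import *
a=r.snapshot("top")[:,:,::-1].copy();s=r.snapshot("scene")[:,:,::-1].copy();cv2.imwrite("pics/top4.png",a);cv2.imwrite("pics/scene4.png",s)
z=lambda i,x,y,w,h,f:cv2.resize(i[y:y+h,x:x+w],None,fx=f,fy=f,interpolation=cv2.INTER_CUBIC)
cv2.imwrite("pics/c7.png",np.vstack([z(a,270,165,100,40,8),np.hstack([z(s,300,180,65,40,8),z(s,222,150,35,40,8)])])[:,:800])
print(r.get_state()["ee_pos"])
E
```

```text
[412.24755348 186.45601517 103.33455993]
```

View pics/c7.png

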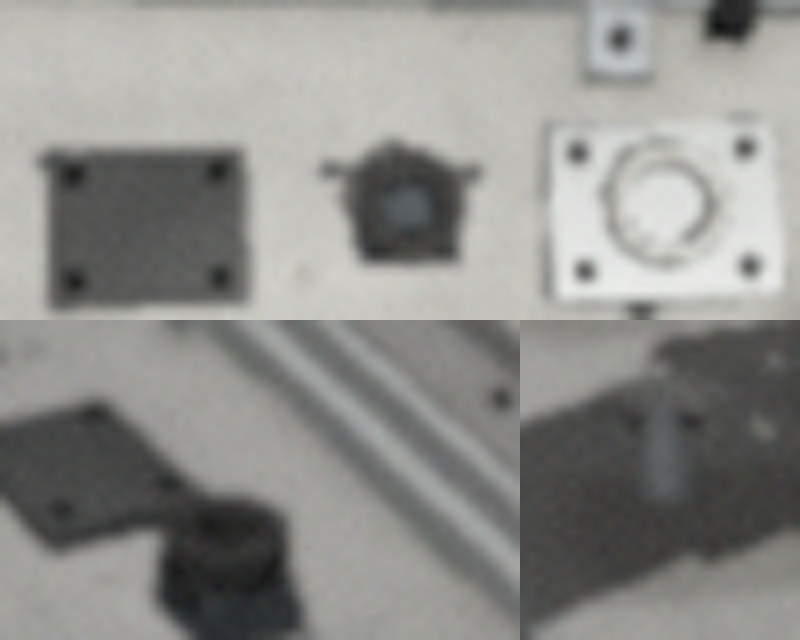

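jog_arm --pt "0 0 0 0 0 -3 5.5" --pt "0 0 0 0 0 -3 5.5" --pt "0 0 0 0 0 -2 5.5" --pt "0 0 0 0 0 -1 5.5" --pt "0 0 0 0 0 -0.6 5.5" --pt "0 0 0 0 0 -0.3 5.5" --pt "0 0 0 0 0 0 5.5" --pt "0 0 0 0 0 0 4" --pt "0 0 0 0 0 0 3" --pt "0 0 0 0 0 0 2" --pt "0 0 0 0 0 0 1" --pt "0 0 0 0 0 0 1"

```text
time_s: 17.3
ee_pos: [412.3, 187.1, 4.8]
tcp_rot: [[-0.999, -0.053, 0.0], [-0.053, 0.999, 0.0], [-0.0, 0.0, -1.0]]
wrist_force: [0.2, 1.0, -0.0]
opening: 0.211
finger_force: 0.3
```

jog_arm --pt "0 0 0 0 0 0 1" --pt "0 0 0 0 0 0 1"

```text
time_s: 17.5
ee_pos: [412.3, 187.2, 4.8]
tcp_rot: [[-0.999, -0.053, 0.0], [-0.053, 0.999, 0.0], [-0.0, 0.0, -1.0]]
wrist_force: [0.1, 1.5, 2.2]
opening: 0.188
finger_force: 30.0
```

jog_arm --pt "0 0 0 0 0 2 1" --pt "0 0 0 0 0 4 1" --pt "0 0 0 0.3 -2 0 1" --pt "0 0 0 0.6 -4 0 1" --pt "0 0 0 0.6 -4 0 1" --pt "0 0 0 0.6 -4 0 1" --pt "0 0 0 0.6 -4 0 1" --pt "0 0 0 0.6 -4 0 1" --pt "0 0 0 0.5 -4 0 1" --pt "0 0 0 0.4 -3.9 0 1" --pt "0 0 0 0.2 -2 0 1" --pt "0 0 0 0 0 0 1"

```text
time_s: 18.7
ee_pos: [456.1, -134.1, 64.4]
tcp_rot: [[-0.999, -0.05, -0.001], [-0.05, 0.999, -0.0], [0.001, -0.0, -1.0]]
wrist_force: [-0.6, 0.5, -0.3]
opening: 0.188
finger_force: 30.0
```

jog_arm --pt "0 0 0 0 0 -2 1" --pt "0 0 0 0 0 -2 1" --pt "0 0 0 0 0 -1 1" --pt "0 0 0 0 0 0 1" --pt "0 0 0 0 0 0 1"

```text
time_s: 19.2
ee_pos: [456.5, -131.7, 15.2]
tcp_rot: [[-0.999, -0.054, 0.0], [-0.054, 0.999, -0.0], [-0.0, -0.0, -1.0]]
wrist_force: [0.1, -0.1, -0.5]
opening: 0.186
finger_force: 30.0
```

Lower to z≈5, release, lift and back away to the left.

jog_arm --pt "0 0 0 0 0 -0.6 1" --pt "0 0 0 0 0 -0.3 1" --pt "0 0 0 0 0 -0.1 1" --pt "0 0 0 0 0 0 1" --pt "0 0 0 0 0 0 1"

```text
time_s: 19.7
ee_pos: [456.4, -132.0, 4.8]
tcp_rot: [[-0.999, -0.053, 0.0], [-0.053, 0.999, -0.0], [-0.0, -0.0, -1.0]]
wrist_force: [0.6, -0.2, -0.7]
opening: 0.185
finger_force: 30.0
```

jog_arm --pt "0 0 0 0 0 0 4.5" --pt "0 0 0 0 0 0 4.5" --pt "0 0 0 0 0 0 4.5" --pt "0 0 0 0 0 1 4.5" --pt "0 0 0 0 0 3 4.5" --pt "0 0 0 0 0 4 4.5" --pt "0 0 0 0 0 4 4.5" --pt "0 0 0 0 4 0 4.5" --pt "0 0 0 0 4 0 4.5" --pt "0 0 0 0 4 0 4.5" --pt "0 0 0 0 4 0 4.5" --pt "0 0 0 0 4 0 4.5"

```text
time_s: 20.9
ee_pos: [456.0, 69.6, 125.7]
tcp_rot: [[-0.999, -0.053, 0.001], [-0.053, 0.999, 0.0], [-0.001, 0.0, -1.0]]
wrist_force: [1.0, -0.6, -0.7]
opening: 0.484
finger_force: 0.0
```

jog_arm --pt "0 0 0 0 4 0 4.5" --pt "0 0 0 0 4 0 4.5" --pt "0 0 0 0 4 0 4.5" --pt "0 0 0 0 4 0 4.5" --pt "0 0 0 0 4 0 4.5" --pt "0 0 0 0 0 0 4.5" --pt "0 0 0 0 0 0 4.5"

```text
time_s: 21.6
ee_pos: [456.0, 268.4, 125.0]
tcp_rot: [[-0.998, -0.055, -0.0], [-0.055, 0.998, -0.0], [0.0, -0.0, -1.0]]
wrist_force: [-0.0, -0.5, 0.1]
opening: 0.483
finger_force: 0.0
```

```bash
python3 - <<'E'
from h import *
a=r.snapshot("top")[:,:,::-1].copy();s=r.snapshot("scene")[:,:,::-1].copy();cv2.imwrite("pics/top5.png",a);cv2.imwrite("pics/scene5.png",s)
z=lambda i,x,y,w,h,f:cv2.resize(i[y:y+h,x:x+w],None,fx=f,fy=f,interpolation=cv2.INTER_CUBIC)
cv2.imwrite("pics/c8.png",np.vstack([z(a,300,176,40,50,6),])[:,:240] if 0 else np.hstack([z(a,300,176,40,50,10),z(s,302,180,40,50,10)]))
print(r.get_state()["ee_pos"])
for Z in(8,15,28):print(Z,proj("top",(456.8,-131.6,Z)),proj("scene",(456.8,-131.6,Z)))
E
```

```text
[456.31648176 267.35308813 124.97131724]
8 [321.3266354  216.91248621] [300.83382481 221.29096747]
15 [321.39652335 216.56204796] [300.86192914 218.70992329]
28 [321.52888426 215.89835236] [300.91466944 213.86636203]
```

View pics/c8.png

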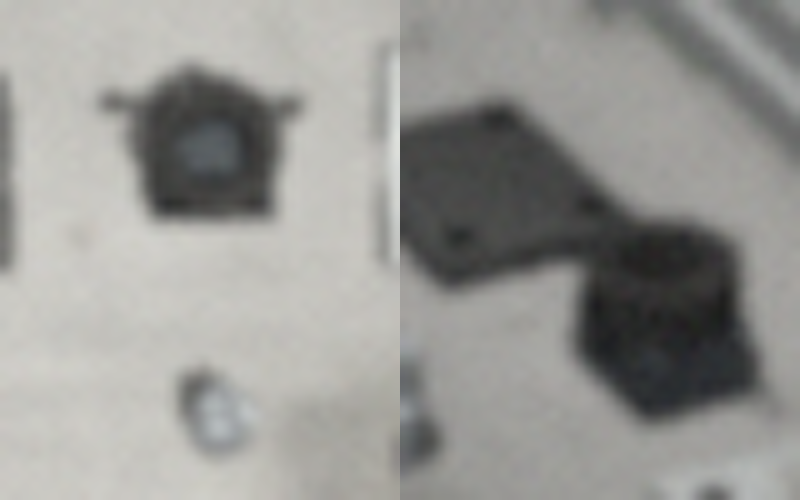

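```bash
python3 - <<'E'
import cv2
cv2.imwrite("pics/c9.png",cv2.resize(cv2.imread("pics/scene5.png")[170:310,270:410],None,fx=4,fy=4,interpolation=cv2.INTER_CUBIC))
E
```

```text
(no output)
```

View pics/c9.png

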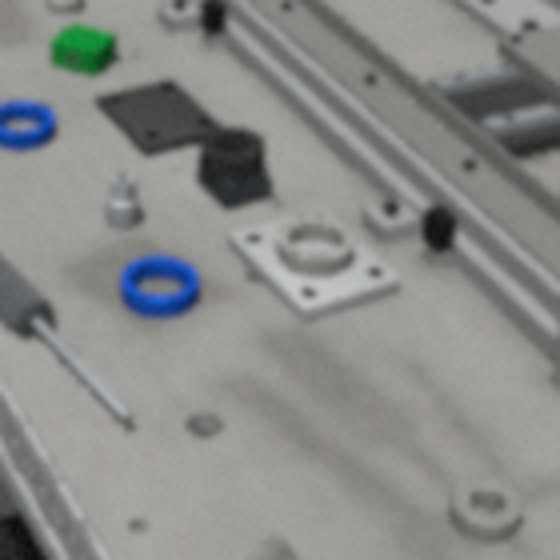

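The final crop shows the collar on the block, the ring centred on the light plate, the bushing upright at scene pixel (301,221), where it was expected to be, and the small collar and squat bushing still in place. I'm handing in.

```bash
python3 -c "from bench import r;print(r.job_done())"
```

```text
the job is handed in; nothing more can be done
None
```

The job is handed in after about 22 s of robot time: block, black collar, steel ring and slim bushing were placed in the order asked, each within about 1–2 mm of its target by the camera images, and the small collar and squat bushing were left alone.

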